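# Finish packing the mechanics kit box in the store drawer

### The arm

A 6-joint arm with a two-finger parallel gripper is mounted at the origin on the work surface. World frame = base frame: x ahead of the robot, y to its left, z up, the work surface at z = 0. Lengths are in m, angles in rad, forces in N, time in s.
With the tool pointing down it reaches from about 0.35 to 0.975 m from the base axis. Payload 4.9 kg.
Tool frame: the origin (TCP) lies on the centre line of the jaws, within the pads' length; the fingertips stand 8 mm ahead of it and the grasp point (between the pads) lies 11 mm behind it; z points along the fingers, y is the direction in which the jaws open and shut (so a half turn about z gives the same grasp; the last joint's range is limited). The gripper opens to 85 mm and grips with 20 to 120 N. Pads are 22 mm wide; open, the fingers measure 114 mm over their backs; the gripper's body (76 mm by 85 mm) begins 54 mm behind the grasp point. The pads swing forward as they close: fully open they stand 13 mm farther back than shut.
Start: joints at [1.079, 0.053, 1.613, -0, 1.476, -0.119], TCP at [0.228, 0.582, 0.239] pointing down, gripper open.
Joint ranges: [-3.01, 3.01], [-1.01, 2.22], [0.06, 2.58], [-1.02, 4.17], [0.09, 2.62], [-3.14, 3.14]. Speed limits (rad/s): [2.57, 2.57, 3.14, 3.14, 3.14, 3.14].

### API

Orientations are given as a rotation vector (axis times angle).
In Python, from station import get_obs, get_image, calibration, finish_job gives the robot as it stands. The module is installed in compiled form; this text tells all that it offers.
- The arm moves only by the shell command python3 -m jog 'ROWS' [FORCE]. ROWS is JSON, a list of rows, each a list of 7 numbers: the shift along the tool's x, y, z in cm, then the turn, a rotation vector about the tool's x, y, z in rad, then the closure in counts, from 0 (fully open) to 255 (shut). In form: [[dx, dy, dz, ax, ay, az, jaw], ...]. A call has 1 to 8 rows; each row is the pose to reach, as a shift and turn from the pose measured when the call began, along the tool's axes at that moment; what a row does not reach only later rows make up. A row lasts 1/12 s, in which the tool goes at most 41.7 mm and 7.16 degrees, less where a joint would pass 70% of its speed; a pose out of reach is approached as far as the arm can. A call with a gripper value outside its range is refused whole. The fingers move at their own pace and stop on an object; FORCE is the grip in N (left out, the last holds). Time passes only in rows, so rows that repeat a pose let the fingers close. It gives the time, the measured TCP pose, the force and the opening at its end, in the units of the state.
- get_obs(): the state, without advancing time (a new reading comes with each control period).
- get_image(name): name is "scene" or "top"; returns the picture (400x640x3 uint8, red, green, blue); there is no depth.
- calibration(name): a dict with "vfov" (degrees; the focal length in pixels is half the picture's height over the tangent of half this angle, whatever the lens; pixels are square), "cx", "cy" (the principal point, pixels), "R" (3x3) and "t" (3): a world point X has camera coordinates R X + t. Camera axes: x right, y down, z forward; pixel columns grow to the right and rows downward; lengths in m; the calibration is good to about 2 mm. A picture is of the moment at which its call begins. calibration takes no time and is no camera call.
- finish_job(): hands the job in, once; it reports no verdict.
The state is a dict: "t": time; "q": joint angles; "dq": joint speeds; "effort": joint torques, N m; "tool_pos": TCP position; "tool_rot": TCP orientation; "contact_force": force on the tool from outside, world axes, zero at the start; "wrist_torque": the same for the moment, N m; "opening": finger opening in m.
Only numpy, scipy, OpenCV 4.12 (cv2) and the standard library are available. Lean on these libraries where they do the work, as an engineer would, in place of code of your own. Each camera call takes 0.05 s, during which the arm holds its last target. There are 200 camera calls.

### The job

The plywood kit box in the open cabinet drawer still lacks two of its three pieces. Take the big black ferrite block magnet that stands on end and the larger of the two brass pendulum bobs from the rubber mat and stand both upright on the floor of the box, in the free space beside the aluminium cylinder, which must stay standing upright in the box.

Things in the scene. Friction and masses are not known exactly. Their poses are not given: they have to be found in the camera images.
- kitbox: Open plywood box lying in the shallow steel drawer (walls to 34 mm, front to 46 mm above the table) of a 210 mm high cabinet, its face 200 to 250 mm from the box's centre towards the box's +y. Fixed. Outside 86 (x) x 162 (y) x 28 mm, walls and floor 6 mm. Origin: centre of its underside; inner floor 6 mm above it. Drawer bystanders (wand, bar magnet) are lower than 20 mm. Underside at 8 mm.
- magnet: Big black ferrite block magnet, 30 (its x) x 50 (its y) x 70 mm high (its z), 0.5 kg, standing on end on the 4 mm thick rubber mat. Origin: centre of its underside. Magnetic pull is not simulated. Not the flat black magnet (60 x 45 x 16 mm) that lies on the mat.
- bob: Larger brass bob, standing on the mat: cylinder 36 mm in diameter, 60 mm high, topped by a 6 mm cone and a 9 mm thin stem, 0.5 kg. Origin: centre of its underside, z up. The other bob, 23 mm in diameter and about 40 mm tall, is not wanted. Magnets and bobs stand at least 100 mm apart (centres) on the mat; a boss clamp 22 mm high lies between them.
- alu: Plain aluminium cylinder, 44 mm in diameter, 60 mm high, 0.25 kg, loose, standing in the kit box near its +y end (axis 44 to 50 mm from the box's centre). Origin: centre of its underside, z up. From it to the box's -y end wall about 100 mm are free: room for magnet (30 mm side along the box's y) and bob in a row.
There are look-alikes about, which are no part of the job. What is shaped like the bob but blue or orange is not meant.

How it is judged:
At the end, for the whole second after the job is handed in: The block magnet, the larger bob and the aluminium cylinder all stand inside the kit box: undersides within 10 mm of the box's inner floor, centres between its walls, upright within 10 degrees, at rest and released (x of magnet in the frame of kitbox between -0.035 and 0.035 m and y of magnet in the frame of kitbox between -0.073 and 0.073 m and z of magnet in the frame of kitbox between -0.002 and 0.016 m and angle between each of magnet, bob, alu's own z axis and vertical below 0.175 rad and linear speed of each of magnet, bob, alu below 0.02 m/s and x of bob in the frame of kitbox between -0.035 and 0.035 m and y of bob in the frame of kitbox between -0.073 and 0.073 m and z of bob in the frame of kitbox between -0.002 and 0.016 m and x of alu in the frame of kitbox between -0.035 and 0.035 m and y of alu in the frame of kitbox between -0.073 and 0.073 m and z of alu in the frame of kitbox between -0.002 and 0.016 m); the robot touches nothing.
It also fails if it takes over 64 s, if anything falls off the work surface, if the arm or the gripper's body presses on something with over 40 N, if the wrist force passes 120 N, or if a joint passes its speed limit or range.

## Working session

There is one attempt and no reset: what is moved stays moved. The work goes in short steps, Python scripts to look and compute and a shell command to move; the robot and the scene stay as the last step left them, time stands still between calls to the robot, and variables do not carry over. Pictures are saved under pics/ and viewed, about 8 in all and at most 12, crops included, and the job is handed in when it is done.

```bash
mkdir -p pics; python3 - <<'E'
from station import *
import cv2,numpy as np
for n in ("scene","top"):
    im=get_image(n); cv2.imwrite(f"pics/{n}0.png",im[:,:,::-1]); c=calibration(n); print(n,c)
o=get_obs(); print(o)
E
```

```text
scene {'vfov': 50.358279558823355, 'cx': 325.2297187566041, 'cy': 197.61041202968494, 'R': array([[ 0.48144648,  0.87638742,  0.01242466],
       [ 0.7571626 , -0.40872585, -0.50955665],
       [-0.44149076,  0.25473174, -0.8603474 ]]), 't': array([-0.19300528, -0.42039548,  1.46249982])}
top {'vfov': 47.79510063922837, 'cx': 315.38586007742276, 'cy': 198.2814469079908, 'R': array([[ 1.45371219e-03, -9.99908224e-01, -1.34695942e-02],
       [-9.95630171e-01, -1.89535724e-04, -9.33837626e-02],
       [ 9.33726393e-02,  1.35464875e-02, -9.95539072e-01]]), 't': array([-0.08516809,  0.55595543,  1.16948773])}
{'t': 0.1, 'q': array([ 1.07899138e+00,  5.33428211e-02,  1.61414047e+00,  2.30233439e-05,
        1.47599118e+00, -1.19015411e-01]), 'dq': array([-0.00131571, -0.00228641, -0.00220282,  0.00078145, -0.00045438,
        0.00045634]), 'effort': array([ 1.96678384e-04, -3.94902778e+01, -3.71362817e+01, -7.82390225e-05,
        3.82803919e-03, -3.13348937e-05]), 'tool_pos': array([0.22738079, 0.58159256, 0.2381634 ]), 'tool_rot': array([-5.82085794e-01, -3.08659690e+00,  2.80781703e-03]), 'contact_force': array([ 0.35658298, -0.60012926, -0.22150886]), 'wrist_torque': array([0.00180321, 0.01543613, 0.0045087 ]), 'opening': 0.08576495748203104}
```

View pics/scene0.png

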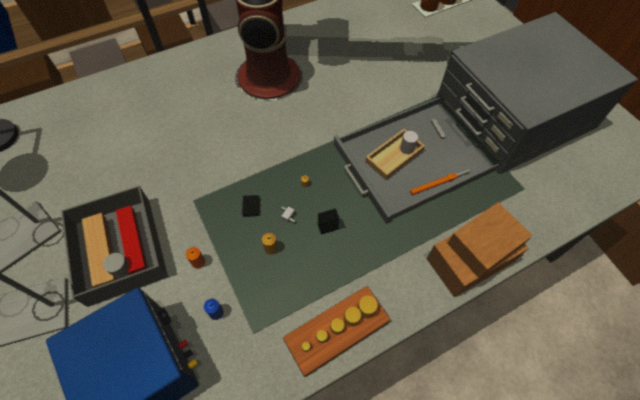

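View pics/top0.png

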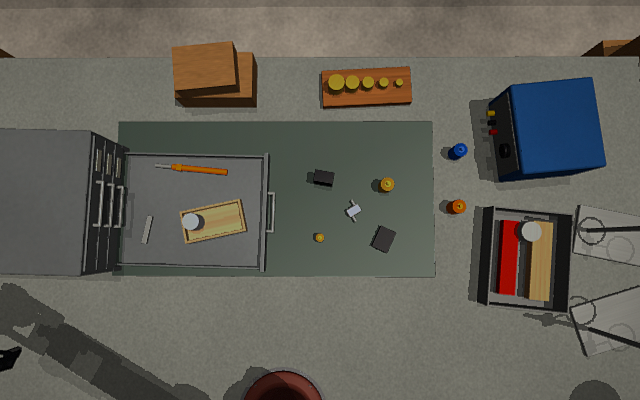

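The scene and top views show these candidates:
- **Black blocks:** top (323,177) / scene (328,221) shows tall sides. Top (383,238) / scene (251,205) looks flat.
- **Brass bobs:** top (387,184) / scene (269,242) is the larger. Top (319,237) / scene (305,181) is the smaller. The orange and blue ones at top (456,206) and (458,151) are look-alikes.
- **Kit box:** top (213,221), with the aluminium cylinder at its left (+y) end.

Next I'll confirm these in an enlarged crop and measure.

```bash
cat > h.py <<'E'
import numpy as np,cv2
from station import *
def ray(n,u,v):
    c=calibration(n);f=200/np.tan(np.radians(c["vfov"]/2))
    R=c["R"];d=R.T@np.array([(u-c["cx"])/f,(v-c["cy"])/f,1]);return -R.T@c["t"],d
def onz(n,u,v,z):
    o,d=ray(n,u,v);return (o+d*(z-o[2])/d[2])
def tri(p,q):
    o1,d1=ray("top",*p);o2,d2=ray("scene",*q)
    s=np.linalg.lstsq(np.c_[d1,-d2],o2-o1,rcond=None)[0]
    a,b=o1+d1*s[0],o2+d2*s[1];return (a+b)/2,np.linalg.norm(a-b)
E
python3 - <<'E'
from h import *
np.set_printoptions(precision=4,suppress=True)
t=cv2.imread("pics/top0.png");s=cv2.imread("pics/scene0.png")
a=cv2.resize(t[160:260,170:420],None,fx=3.2,fy=3,interpolation=cv2.INTER_CUBIC)
a=cv2.resize(t[160:260,170:420],(800,320),interpolation=cv2.INTER_CUBIC)
b=cv2.resize(s[120:265,230:440],(405,280),interpolation=cv2.INTER_CUBIC)
b2=np.zeros((280,800,3),np.uint8);b2[:,:405]=b
b2[:,405:]=cv2.resize(s[165:260,230:350],(395,280),interpolation=cv2.INTER_CUBIC)
cv2.imwrite("pics/crop1.png",np.vstack([a,b2]))
for n,im,(x0,y0,x1,y1) in(("top",t,(280,150,420,260)),("scene",s,(230,165,350,260)),("top",t,(170,190,255,250))):
    h=cv2.cvtColor(im,cv2.COLOR_BGR2HSV)
    for nm,m in (("black",im.max(2)<62),("brass",(h[...,1]>110)&(h[...,2]>90)&(h[...,0]>8)&(h[...,0]<35))):
        m=m.astype(np.uint8);k=np.zeros_like(m);k[y0:y1,x0:x1]=m[y0:y1,x0:x1]
        for c in cv2.findContours(k,0,1)[0]:
            if cv2.contourArea(c)>25:
                r=cv2.minAreaRect(c);print(n,nm,cv2.contourArea(c),np.round(r[0],1),np.round(r[1],1),round(r[2],1),cv2.boundingRect(c))
                if cv2.contourArea(c)>800: print(cv2.boxPoints(r))
E
```

```text
top black 409.5 [382.3 238.9] [19.7 23.5] 23.2 (369, 225, 27, 28)
top black 112.5 [378.5 187.5] [18.6 11.9] 50.7 (371, 179, 19, 14)
top black 343.5 [319.9 177.3] [26.8 15.4] 10.6 (306, 169, 29, 19)
top brass 45.0 [319.5 237. ] [7. 8.] 0.0 (316, 233, 8, 9)
top brass 129.5 [387.5 183.5] [13. 13.] 90.0 (381, 177, 14, 14)
scene black 103.5 [276.8 248.1] [10.5 15. ] 40.6 (270, 241, 15, 13)
scene black 465.5 [329.6 220.5] [22. 26.] 74.7 (317, 208, 28, 27)
scene black 369.5 [250.5 205.5] [21. 19.] 90.0 (241, 195, 20, 22)
scene brass 136.0 [268. 239.] [12. 14.] 90.0 (261, 233, 15, 13)
scene brass 41.0 [304.5 178.5] [7. 7.] 90.0 (301, 175, 8, 8)
top black 52.5 [199.1 222. ] [ 8.3 15.3] 7.6 (194, 214, 10, 16)
top brass 636.5 [212.2 221. ] [32.5 62.3] 77.8 (180, 199, 66, 45)
```

View pics/crop1.png

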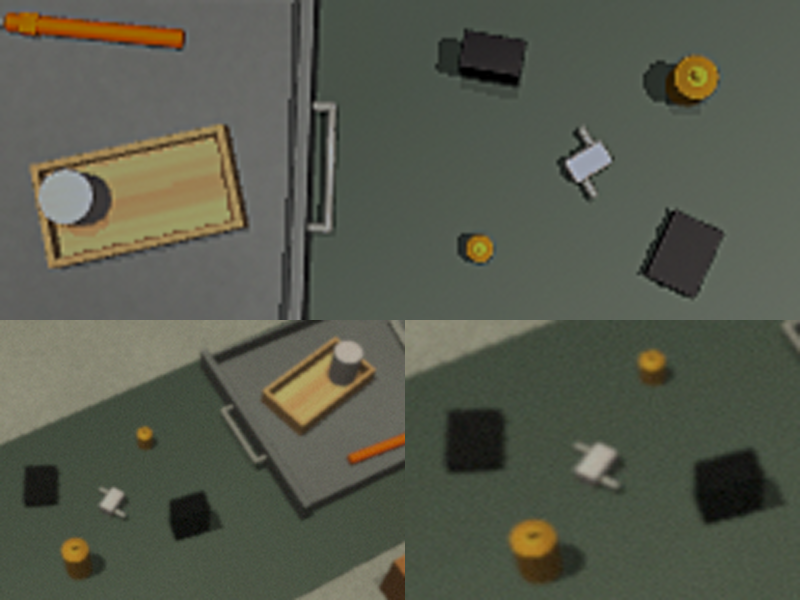

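The crop confirms the identities. The tall magnet is at crop (492,55), where a dark side face shows below its top. The larger bob is at (696,77). The flat magnet (683,252) and the small bob (479,248) are not wanted. Next I'll compute positions.

```bash
cat > m.py <<'E'
from h import *
np.set_printoptions(precision=4,suppress=True)
t=cv2.imread("pics/top0.png");s=cv2.imread("pics/scene0.png")
h=cv2.cvtColor(t,cv2.COLOR_BGR2HSV)
print("campos",ray("top",0,0)[0],ray("scene",0,0)[0])
print(t[165:192,324].tolist()[::1])
# box rim
k=np.zeros(t.shape[:2],np.uint8);k[190:250,170:255]=((h[...,1]>90)&(h[...,2]>70)&(h[...,0]>5)&(h[...,0]<35))[190:250,170:255]
c=max(cv2.findContours(k,0,1)[0],key=cv2.contourArea)
bp=cv2.boxPoints(cv2.minAreaRect(c));P=np.array([onz("top",*p,0.036) for p in bp]);print("box",P,P.mean(0),[np.linalg.norm(P[i]-P[i-1]) for i in range(4)])
d=[P[i]-P[i-1] for i in range(4)];d=max(d,key=np.linalg.norm);print("long dir deg",np.degrees(np.arctan2(d[1],d[0])))
print("alu",onz("top",170+68/3.2,160+196/3.2,0.074))
print("bob",onz("top",387.5,183.7,0.064),onz("top",170+697/3.2,160+76/3.2,.072),tri((387.5,183.7),(268,236.5)))
Q=np.array([onz("top",170+x/3.2,160+y/3.2,.074) for x,y in((464,31),(527,40),(521,77),(460,69))]);print("mag",Q,Q.mean(0),Q[1]-Q[0],Q[2]-Q[1])
print("handle",onz("top",272,211,.03))
o=get_obs();from scipy.spatial.transform import Rotation as R
print(R.from_rotvec(o["tool_rot"]).as_matrix())
E
python3 m.py
```

```text
campos [ 0.4445 -0.1009  1.215 ] [ 1.0569 -0.3752  1.0464]
[[73, 82, 75], [75, 83, 76], [74, 83, 75], [74, 84, 75], [76, 87, 77], [71, 81, 73], [28, 26, 29], [38, 35, 39], [37, 35, 39], [37, 37, 40], [39, 38, 41], [39, 38, 41], [40, 38, 42], [41, 42, 43], [41, 40, 43], [41, 41, 44], [41, 42, 45], [23, 24, 24], [0, 0, 0], [0, 0, 0], [18, 20, 17], [57, 64, 57], [67, 76, 69], [64, 72, 65], [66, 75, 67], [78, 89, 79], [78, 87, 78]]
box [[0.5206 0.2756 0.036 ]
 [0.5552 0.115  0.036 ]
 [0.4703 0.0954 0.036 ]
 [0.436  0.2548 0.036 ]] [0.4955 0.1852 0.036 ] [np.float64(0.08709495307046392), np.float64(0.16425557382972147), np.float64(0.08714819982071145), np.float64(0.16312387842339793)]
long dir deg -77.8275590086114
alu [0.4929 0.2295 0.074 ]
bob [ 0.59   -0.2701  0.064 ] [ 0.5889 -0.2697  0.072 ] (array([ 0.5888, -0.2687,  0.0733]), np.float64(2.6522296097874607e-05))
mag [[ 0.6248 -0.0843  0.074 ]
 [ 0.6175 -0.1345  0.074 ]
 [ 0.5878 -0.1297  0.074 ]
 [ 0.5943 -0.0811  0.074 ]] [ 0.6061 -0.1074  0.074 ] [-0.0073 -0.0502  0.    ] [-0.0297  0.0048  0.    ]
handle [0.5219 0.0295 0.03  ]
[[-0.9313  0.3642 -0.0009]
 [ 0.3642  0.9313 -0.0016]
 [ 0.0002 -0.0019 -1.    ]]
```

```bash
cat > go.py <<'E'
# go.py x y z yaw_deg(of jaw axis): prints shift (cm) and turn (rad) in tool axes
import sys,numpy as np
from station import get_obs
from scipy.spatial.transform import Rotation as R
def plan(x,y,z,yaw):
    o=get_obs();r=R.from_rotvec(o["tool_rot"]).as_matrix();a=np.radians(yaw)
    yy=np.array([np.cos(a),np.sin(a),0]);zz=np.array([0,0,-1.]);T=np.c_[np.cross(yy,zz),yy,zz]
    print(np.round(r.T@(np.array([x,y,z])-o["tool_pos"])*100,2),np.round(R.from_matrix(r.T@T).as_rotvec(),3),
     "yaw",round(np.degrees(np.arctan2(r[1,1],r[0,1])),1),"q6",round(o["q"][5],2),"t",o["t"],"F",np.round(o["contact_force"],1),"op",round(o["opening"],4),o["tool_pos"].round(4))
plan(*map(float,sys.argv[1:5]))
E
python3 go.py .606 -.107 .30 81.7
```

```text
[-60.34 -50.35  -6.1 ] [-0.002 -0.    -0.228] yaw 68.6 q6 -0.12 t 0.1 F [ 0.4 -0.6 -0.2] op 0.0858 [0.2274 0.5816 0.2382]
```

```bash
python3 -m jog '[[0,0,-6.1,0,0,0,0],[0,0,-6.1,0,0,0,0],[-60.3,-50.4,-6.1,0,0,-0.228,0],[-60.3,-50.4,-6.1,0,0,-0.228,0],[-60.3,-50.4,-6.1,0,0,-0.228,0],[-60.3,-50.4,-6.1,0,0,-0.228,0],[-60.3,-50.4,-6.1,0,0,-0.228,0],[-60.3,-50.4,-6.1,0,0,-0.228,0]]' 60; python3 go.py .606 -.107 .20 81.7
```

```text
t: 0.77
tool_pos: [0.3479, 0.3607, 0.2989]
tool_rot: [-0.226, -3.132, 0.003]
contact_force: [1.3, 0.4, 0.4]
opening: 0.0851
[-32.27 -42.55   9.95] [-0.002 -0.001  0.001] yaw 81.7 q6 -0.77 t 0.7667 F [1.3 0.4 0.4] op 0.0851 [0.3479 0.3607 0.2989]
```

```bash
python3 -m jog '[[-32.3,-42.6,5,0,0,0,0],[-32.3,-42.6,5,0,0,0,0],[-32.3,-42.6,5,0,0,0,0],[-32.3,-42.6,5,0,0,0,0],[-32.3,-42.6,5,0,0,0,0],[-32.3,-42.6,5,0,0,0,0],[-32.3,-42.6,5,0,0,0,0],[-32.3,-42.6,5,0,0,0,0]]'; python3 go.py .606 -.107 .15 81.7
```

```text
t: 1.43
tool_pos: [0.508, 0.0697, 0.268]
tool_rot: [-0.226, -3.132, 0.003]
contact_force: [1.6, 0.2, -0.5]
opening: 0.085
[-12.26 -16.06  11.82] [-0.002 -0.001  0.001] yaw 81.7 q6 -1.43 t 1.4333 F [ 1.6  0.2 -0.5] op 0.085 [0.508  0.0697 0.268 ]
```

```bash
python3 -m jog '[[-12.3,-16.1,11.8,-0.002,0,0,0],[-12.3,-16.1,11.8,-0.002,0,0,0],[-12.3,-16.1,11.8,-0.002,0,0,0],[-12.3,-16.1,11.8,-0.002,0,0,0],[-12.3,-16.1,11.8,-0.002,0,0,0],[-12.3,-16.1,11.8,-0.002,0,0,0],[-12.3,-16.1,11.8,-0.002,0,0,0],[-12.3,-16.1,11.8,-0.002,0,0,0]]'; python3 go.py .606 -.107 .044 81.7
python3 - <<'E'
from h import *
im=get_image("scene");cv2.imwrite("pics/s1.png",cv2.resize(im[130:270,240:440,::-1],(800,560),interpolation=cv2.INTER_CUBIC))
E
```

```text
t: 2.1
tool_pos: [0.6054, -0.1082, 0.148]
tool_rot: [-0.229, -3.128, -0.002]
contact_force: [-0.6, 0.3, 0.5]
opening: 0.0855
[-0.1   0.12 10.4 ] [ 0.001 -0.005 -0.002] yaw 81.6 q6 -1.72 t 2.1 F [-0.6  0.3  0.5] op 0.0855 [ 0.6054 -0.1082  0.148 ]
```

View pics/s1.png

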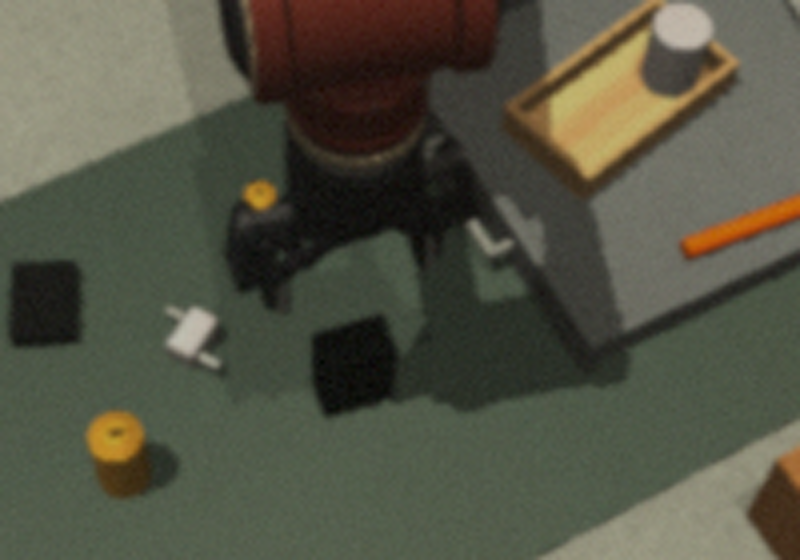

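The open fingers, at crop (272,290) and (430,250), straddle the magnet at (355,365). Descending now.

```bash
python3 -m jog '[[-0.1,0.1,3,0,-0.005,0,0],[-0.1,0.1,6,0,-0.005,0,0],[-0.1,0.1,9,0,-0.005,0,0],[-0.1,0.1,10.4,0,-0.005,0,0],[-0.1,0.1,10.4,0,-0.005,0,0],[-0.1,0.1,10.4,0,-0.005,0,0],[-0.1,0.1,10.4,0,-0.005,0,60],[-0.1,0.1,10.4,0,-0.005,0,120]]' 60; python3 go.py .606 -.107 .044 81.7
```

```text
t: 2.82
tool_pos: [0.6087, -0.1068, 0.0485]
tool_rot: [0.227, 3.127, -0.001]
contact_force: [0.3, 0.1, 0.0]
opening: 0.0637
[ 0.27 -0.06  0.45] [-0.     0.007  0.   ] yaw 81.7 q6 -1.72 t 2.8167 F [0.3 0.1 0. ] op 0.0637 [ 0.6087 -0.1068  0.0485]
```

```bash
python3 -m jog '[[0,0,0,0,0,0,160],[0,0,0,0,0,0,200],[0,0,0,0,0,0,200],[0,0,0,0,0,0,200],[0,0,0,0,0,0,200],[0,0,0,0,0,0,200],[0,0,0,0,0,0,200]]' 60; python3 go.py .606 -.107 .144 81.7
```

```text
t: 3.4
tool_pos: [0.6103, -0.107, 0.0509]
tool_rot: [0.226, 3.123, -0.001]
contact_force: [-1.1, 2.1, 6.5]
opening: 0.0495
[ 0.32 -0.07 -9.32] [-0.    0.01  0.  ] yaw 81.7 q6 -1.72 t 3.4 F [-1.1  2.1  6.5] op 0.0495 [ 0.6103 -0.107   0.0509]
```

```bash
python3 -m jog '[[0,0,-3,0,0.01,0,200],[0,0,-6,0,0.01,0,200],[0,0,-9,0,0.01,0,200],[0,0,-12,0,0.01,0,200],[0,0,-12,0,0.01,0,200],[0,0,-12,0,0.01,0,200]]' 60; python3 go.py .5067 .1334 .165 12.2
```

```text
t: 3.9
tool_pos: [0.6097, -0.1072, 0.1717]
tool_rot: [0.227, 3.13, -0.002]
contact_force: [-1.3, -0.1, -5.8]
opening: 0.0493
[13.67 22.32  0.61] [1.000e-03 3.000e-03 1.213e+00] yaw 81.7 q6 -1.72 t 3.9 F [-1.3 -0.1 -5.8] op 0.0493 [ 0.6097 -0.1072  0.1717]
```

```bash
python3 -m jog '[[1.4,2.2,0,0,0,0.11,200],[2.8,4.4,0,0,0,0.22,200],[4.2,6.6,0,0,0,0.33,200],[5.6,8.8,0,0,0,0.44,200],[7,11,0,0,0,0.55,200],[8.4,13.2,0,0,0,0.66,200],[9.8,15.4,0,0,0,0.77,200],[11.2,17.6,0,0,0,0.88,200]]' 60; python3 go.py .5067 .1334 .165 12.2
```

```text
t: 4.57
tool_pos: [0.5211, 0.0841, 0.1664]
tool_rot: [-1.547, -2.731, 0.005]
contact_force: [1.1, 0.3, -5.9]
opening: 0.0488
[4.97 1.3  0.14] [-0.004 -0.     0.327] yaw 31.0 q6 -0.52 t 4.5667 F [ 1.1  0.3 -5.9] op 0.0488 [0.5211 0.0841 0.1664]
```

```bash
python3 -m jog '[[1.6,0.4,0.1,0,0,0.11,200],[3.3,0.9,0.1,0,0,0.22,200],[5,1.3,0.1,0,0,0.327,200],[5,1.3,0.1,0,0,0.327,200],[5,1.3,0.1,0,0,0.327,200],[5,1.3,0.1,0,0,0.327,200],[5,1.3,0.1,0,0,0.327,200]]' 60; python3 go.py .5067 .1334 .062 12.2
python3 - <<'E'
from h import *
a=get_image("scene")[90:230,330:530,::-1];b=get_image("top")[150:290,150:350,::-1]
cv2.imwrite("pics/s2.png",np.hstack([cv2.resize(i,(400,280),interpolation=cv2.INTER_CUBIC) for i in(a,b)]))
E
```

```text
t: 5.15
tool_pos: [0.5059, 0.1329, 0.1636]
tool_rot: [-1.97, -2.442, 0.009]
contact_force: [0.2, -0.4, -5.5]
opening: 0.0493
[ 0.04  0.16 10.16] [-0.007  0.001  0.   ] yaw 12.2 q6 -0.1 t 5.15 F [ 0.2 -0.4 -5.5] op 0.0493 [0.5059 0.1329 0.1636]
```

View pics/s2.png

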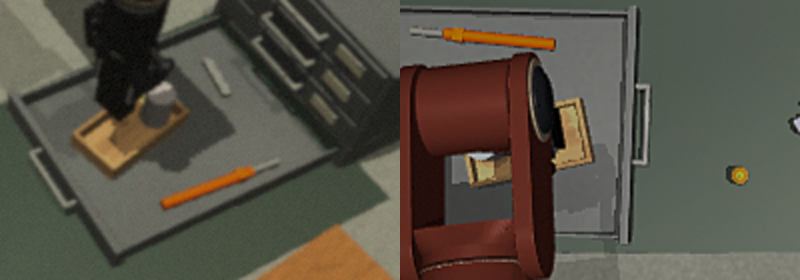

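The magnet hangs over the -y half of the box, clear of the aluminium cylinder at crop (160,100). I'll lower it in steps.

```bash
python3 -m jog '[[0,0.1,2.5,-0.007,0,0,200],[0,0.1,5,-0.007,0,0,200],[0,0.1,7,-0.007,0,0,200],[0,0.1,8,-0.007,0,0,200],[0,0.1,9,-0.007,0,0,200],[0,0.1,9,-0.007,0,0,200]]' 60; python3 go.py .5067 .1334 .062 12.2
```

```text
t: 5.75
tool_pos: [0.5059, 0.1325, 0.0727]
tool_rot: [-1.973, -2.443, 0.003]
contact_force: [-1.2, -0.6, -5.7]
opening: 0.0491
[0.07 0.1  1.07] [-0.002  0.    -0.001] yaw 12.2 q6 -0.1 t 5.75 F [-1.2 -0.6 -5.7] op 0.0491 [0.5059 0.1325 0.0727]
```

```bash
python3 -m jog '[[0.1,0.1,0.3,0,0,0,200],[0.1,0.1,0.6,0,0,0,200],[0.1,0.1,0.9,0,0,0,200],[0.1,0.1,1.0,0,0,0,200],[0.1,0.1,1.0,0,0,0,200]]' 60; python3 go.py .5067 .1334 .060 12.2
```

```text
t: 6.17
tool_pos: [0.5068, 0.1337, 0.063]
tool_rot: [-1.973, -2.444, 0.002]
contact_force: [-0.3, -0.0, -5.6]
opening: 0.0493
[-0.03 -0.02  0.3 ] [-0.001  0.    -0.001] yaw 12.2 q6 -0.1 t 6.1667 F [-0.3 -0.  -5.6] op 0.0493 [0.5068 0.1337 0.063 ]
```

Still hanging, so I'll go down a little more.

```bash
python3 -m jog '[[0,0,0.15,0,0,0,200],[0,0,0.3,0,0,0,200],[0,0,0.3,0,0,0,200]]' 60; python3 go.py .5067 .1334 .057 12.2
```

```text
t: 6.42
tool_pos: [0.5074, 0.1338, 0.0609]
tool_rot: [1.974, 2.444, -0.001]
contact_force: [-1.2, 0.1, -0.3]
opening: 0.0495
[-0.03 -0.07  0.39] [-0.001  0.001 -0.001] yaw 12.2 q6 -0.1 t 6.4167 F [-1.2  0.1 -0.3] op 0.0495 [0.5074 0.1338 0.0609]
```

```bash
python3 -m jog '[[0,0,0,0,0,0,90],[0,0,0,0,0,0,60],[0,0,0,0,0,0,60],[0,0,0,0,0,0,60],[0,0,-3,0,0,0,60],[0,0,-6,0,0,0,60],[0,0,-10,0,0,0,60],[0,0,-14,0,0,0,0]]' 60; python3 go.py .589 -.269 .2 40
```

```text
t: 7.08
tool_pos: [0.5067, 0.1338, 0.2018]
tool_rot: [-1.973, -2.443, 0.003]
contact_force: [1.3, 0.4, 0.4]
opening: 0.0754
[-41.11  -0.44   0.19] [-0.002 -0.    -0.486] yaw 12.2 q6 -0.1 t 7.0833 F [1.3 0.4 0.4] op 0.0754 [0.5067 0.1338 0.2018]
```

```bash
python3 -m jog '[[-41,8.5,0,0,0,0,0],[-41,8.5,0,0,0,0,0],[-41,8.5,0,0,0,0,0],[-41,8.5,0,0,0,0,0],[-41,8.5,0,0,0,0,0],[-41,8.5,0,0,0,0,0],[-41,8.5,0,0,0,0,0],[-41,8.5,0,0,0,0,0]]' 60; python3 go.py .589 -.269 .15 12.2
```

```text
t: 7.75
tool_pos: [0.6424, -0.1733, 0.2017]
tool_rot: [-1.974, -2.443, 0.003]
contact_force: [1.0, 0.1, -0.3]
opening: 0.0856
[-8.23 -7.23  5.19] [-0.002  0.001 -0.001] yaw 12.1 q6 -0.59 t 7.75 F [ 1.   0.1 -0.3] op 0.0856 [ 0.6424 -0.1733  0.2017]
```

My lateral shift of 8.5 was a mistake (it should have been -0.4). I'll correct it in this move and check the box.

```bash
python3 -m jog '[[-8.2,-7.2,5.2,0,0,0,0],[-8.2,-7.2,5.2,0,0,0,0],[-8.2,-7.2,5.2,0,0,0,0],[-8.2,-7.2,5.2,0,0,0,0],[-8.2,-7.2,5.2,0,0,0,0],[-8.2,-7.2,5.2,0,0,0,0]]' 60; python3 go.py .589 -.269 .044 12.2
python3 - <<'E'
from h import *
A=get_image("scene")[:,:,::-1];b=get_image("top")[:,:,::-1];cv2.imwrite("pics/t3raw.png",b)
f=lambda i,w,h:cv2.resize(i,(w,h),interpolation=cv2.INTER_CUBIC)
cv2.imwrite("pics/s3.png",np.vstack([np.hstack([f(A[120:190,350:450],400,280),f(b[190:260,160:260],400,280)]),f(A[165:265,230:430],800,300)[:, :]]))
E
```

```text
t: 8.25
tool_pos: [0.5895, -0.2687, 0.1503]
tool_rot: [-1.975, -2.443, 0.002]
contact_force: [0.6, -0.0, -0.9]
opening: 0.0855
[-0.02 -0.05 10.63] [-0.001  0.001 -0.001] yaw 12.1 q6 -0.75 t 8.25 F [ 0.6 -0.  -0.9] op 0.0855 [ 0.5895 -0.2687  0.1503]
```

View pics/s3.png

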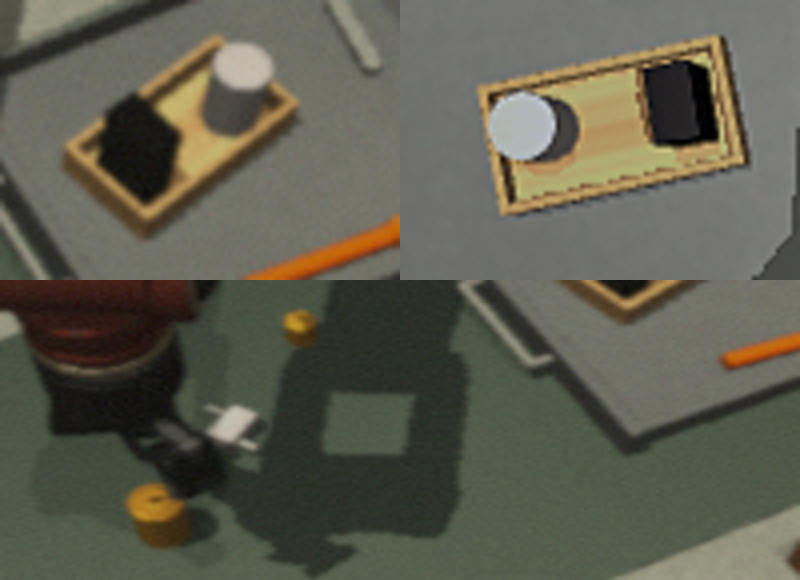

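The magnet stands upright near the -y end, with the alu untouched and a free gap between them. The gripper is above the bob at crop (158,515). Descending onto the bob and computing the middle of the gap.

```bash
python3 -m jog '[[0,0,3,0,0,0,0],[0,0,6,0,0,0,0],[0,0,9,0,0,0,0],[0,0,10.8,0,0,0,0],[0,0,10.8,0,0,0,0],[0,0,10.8,0,0,0,0]]' 60; python3 go.py .589 -.269 .042 12.2
python3 - <<'E'
from h import *
c=np.array([.4955,.1852]);e=np.array([-.211,.9775]);ex=np.array([.9775,.211])
for n,u,v,z in(("alu edge",558,127,.074),("alu c",522,126,.074),("mag TL",643,68,.084),("mag BL",653,145,.084),("mag TR",695,61,.084),("mag BR",703,140,.084)):
    p=onz("top",160+(u-400)/4,190+v/4,z)[:2]-c;print(n,(p@ex).round(4),(p@e).round(4))
E
```

```text
t: 8.85
tool_pos: [0.5907, -0.2669, 0.0429]
tool_rot: [1.97, 2.447, -0.002]
contact_force: [0.0, -1.0, 0.2]
opening: 0.0854
[-0.17 -0.21  0.1 ] [-0.001  0.001  0.002] yaw 12.3 q6 -0.75 t 8.85 F [ 0.  -1.   0.2] op 0.0854 [ 0.5907 -0.2669  0.0429]
alu edge 0.0011 0.0235
alu c 0.0066 0.0458
mag TL 0.0254 -0.0385
mag BL -0.0235 -0.0354
mag TR 0.0228 -0.0715
mag BR -0.027 -0.0668
```

```bash
python3 -m jog '[[-0.2,-0.2,0.1,0,0,0,60],[-0.2,-0.2,0.1,0,0,0,120],[-0.2,-0.2,0.1,0,0,0,180],[-0.2,-0.2,0.1,0,0,0,230],[-0.2,-0.2,0.1,0,0,0,230],[-0.2,-0.2,0.1,0,0,0,230],[-0.2,-0.2,0.1,0,0,0,230],[-0.2,-0.2,0.1,0,0,0,230]]' 60; python3 go.py .589 -.269 .042 12.2
```

```text
t: 9.52
tool_pos: [0.5905, -0.2698, 0.0439]
tool_rot: [1.968, 2.444, -0.001]
contact_force: [0.3, 1.3, 5.7]
opening: 0.0343
[ 0.11 -0.13  0.19] [0.002 0.003 0.002] yaw 12.3 q6 -0.76 t 9.5167 F [0.3 1.3 5.7] op 0.0343 [ 0.5905 -0.2698  0.0439]
```

```bash
python3 -m jog '[[0,0,0,0,0,0,230],[0,0,0,0,0,0,230],[0,0,0,0,0,0,230],[0,0,0,0,0,0,230]]' 60; python3 go.py .589 -.269 .042 12.2
```

```text
t: 9.85
tool_pos: [0.5905, -0.2698, 0.0439]
tool_rot: [1.968, 2.444, -0.0]
contact_force: [0.7, 0.8, 1.9]
opening: 0.0344
[ 0.11 -0.13  0.19] [0.002 0.003 0.002] yaw 12.3 q6 -0.76 t 9.85 F [0.7 0.8 1.9] op 0.0344 [ 0.5905 -0.2698  0.0439]
```

```bash
python3 -m jog '[[0,0,-3,0,0,0,230],[0,0,-6,0,0,0,230],[0,0,-9,0,0,0,230],[0,0,-13,0,0,0,230],[0,0,-16,0,0,0,230],[0,0,-16,0,0,0,230],[0,0,-16,0,0,0,230]]' 60; python3 go.py .4971 .1779 .195 12.2
```

```text
t: 10.43
tool_pos: [0.5903, -0.2697, 0.2045]
tool_rot: [1.967, 2.443, -0.0]
contact_force: [0.1, 0.1, -6.5]
opening: 0.034
[45.73  0.44  0.76] [0.003 0.004 0.002] yaw 12.3 q6 -0.76 t 10.4333 F [ 0.1  0.1 -6.5] op 0.034 [ 0.5903 -0.2697  0.2045]
```

```bash
python3 -m jog '[[45.7,0.4,0.5,0,0,0,230],[45.7,0.4,0.5,0,0,0,230],[45.7,0.4,0.5,0,0,0,230],[45.7,0.4,0.5,0,0,0,230],[45.7,0.4,0.5,0,0,0,230],[45.7,0.4,0.5,0,0,0,230],[45.7,0.4,0.5,0,0,0,230],[45.7,0.4,0.5,0,0,0,230]]' 60; python3 go.py .4971 .1779 .195 12.2
```

```text
t: 11.1
tool_pos: [0.5185, 0.0586, 0.1941]
tool_rot: [-1.97, -2.445, 0.008]
contact_force: [1.3, -0.3, -6.5]
opening: 0.0338
[12.12  0.45 -0.12] [-0.005  0.002  0.001] yaw 12.3 q6 -0.24 t 11.1 F [ 1.3 -0.3 -6.5] op 0.0338 [0.5185 0.0586 0.1941]
```

```bash
python3 -m jog '[[4,0.2,0,-0.005,0.002,0,230],[8,0.4,0,-0.005,0.002,0,230],[11,0.4,0,-0.005,0.002,0,230],[12.1,0.4,0,-0.005,0.002,0,230],[12.1,0.4,0,-0.005,0.002,0,230],[12.1,0.4,0,-0.005,0.002,0,230],[12.1,0.4,2,-0.005,0.002,0,230],[12.1,0.4,3,-0.005,0.002,0,230]]' 60; python3 go.py .4971 .1779 .063 12.2
python3 - <<'E'
from h import *
A=get_image("scene")[:,:,::-1]
cv2.imwrite("pics/s4.png",cv2.resize(A[90:190,340:460],(600,500),interpolation=cv2.INTER_CUBIC))
E
```

```text
t: 11.77
tool_pos: [0.4958, 0.1758, 0.1611]
tool_rot: [-1.972, -2.444, 0.005]
contact_force: [-0.1, -0.6, -6.6]
opening: 0.0342
[0.18 0.21 9.81] [-0.003  0.001 -0.   ] yaw 12.2 q6 -0.01 t 11.7667 F [-0.1 -0.6 -6.6] op 0.0342 [0.4958 0.1758 0.1611]
```

View pics/s4.png

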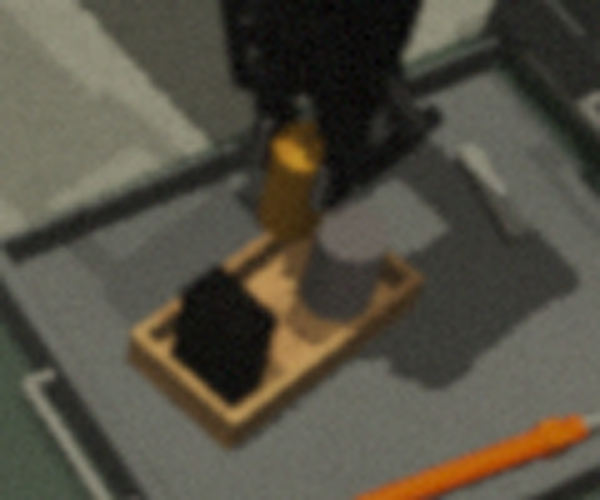

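The bob hangs upright, with its base near crop (289,232). I'll check that position by ray.

```bash
python3 - <<'E'
from h import *
c=np.array([.4955,.1852]);e=np.array([-.211,.9775]);ex=np.array([.9775,.211])
for n,u,v,z in(("top rim centre",297,150,.186),("base centre",290,224,.121)):
    w=onz("scene",340+u/5,90+v/5,z);p=w[:2]-c;print(n,w.round(4),(p@ex).round(4),(p@e).round(4))
E
```

```text
top rim centre [0.4995 0.1669 0.186 ] 0.0001 -0.0188
base centre [0.5003 0.1744 0.121 ] 0.0024 -0.0116
```

```bash
python3 -m jog '[[0.3,0.2,2.5,-0.003,0,0,230],[0.3,0.2,5,-0.003,0,0,230],[0.3,0.2,7,-0.003,0,0,230],[0.3,0.2,8.5,-0.003,0,0,230],[0.3,0.2,9.4,-0.003,0,0,230],[0.3,0.2,9.8,-0.003,0,0,230],[0.3,0.2,9.8,-0.003,0,0,230]]' 60; python3 go.py .4968 .1795 .054 12.2
```

```text
t: 12.4
tool_pos: [0.4941, 0.1778, 0.0594]
tool_rot: [-1.972, -2.44, 0.01]
contact_force: [0.5, -0.2, -5.3]
opening: 0.0344
[0.11 0.3  0.54] [-0.008  0.001 -0.002] yaw 12.1 q6 -0.01 t 12.4 F [ 0.5 -0.2 -5.3] op 0.0344 [0.4941 0.1778 0.0594]
```

```bash
python3 -m jog '[[0.1,0.3,0.1,-0.008,0,0,230],[0.1,0.3,0.3,-0.008,0,0,230],[0.1,0.3,0.4,-0.008,0,0,230],[0.1,0.3,0.5,-0.008,0,0,230]]' 60; python3 go.py .4968 .1795 .054 12.2
```

```text
t: 12.73
tool_pos: [0.4973, 0.1796, 0.0551]
tool_rot: [1.973, 2.442, 0.001]
contact_force: [0.7, 0.6, -5.9]
opening: 0.0346
[ 0.   -0.05  0.11] [ 0.002  0.001 -0.001] yaw 12.1 q6 -0.0 t 12.7333 F [ 0.7  0.6 -5.9] op 0.0346 [0.4973 0.1796 0.0551]
```

```bash
python3 -m jog '[[0,0,0.1,0,0,0,230],[0,0,0.2,0,0,0,230],[0,0,0.2,0,0,0,230]]' 60; python3 go.py .4968 .1795 .052 12.2
```

```text
t: 12.98
tool_pos: [0.4978, 0.1798, 0.0539]
tool_rot: [1.973, 2.442, 0.002]
contact_force: [-1.1, -0.3, -1.7]
opening: 0.0342
[-0.   -0.1   0.19] [ 0.003  0.001 -0.001] yaw 12.1 q6 -0.0 t 12.9833 F [-1.1 -0.3 -1.7] op 0.0342 [0.4978 0.1798 0.0539]
```

The bob has touched down, so I'll release and lift.

```bash
python3 -m jog '[[0,0,0,0,0,0,140],[0,0,0,0,0,0,90],[0,0,0,0,0,0,80],[0,0,0,0,0,0,80],[0,0,-3,0,0,0,80],[0,0,-7,0,0,0,80],[0,0,-11,0,0,0,80],[0,0,-15,0,0,0,80]]' 60; python3 go.py .4968 .0 .2 12.2
```

```text
t: 13.65
tool_pos: [0.497, 0.1797, 0.2056]
tool_rot: [1.973, 2.442, 0.002]
contact_force: [1.3, 0.1, -0.2]
opening: 0.0589
[-17.57  -3.8    0.57] [ 0.002  0.001 -0.001] yaw 12.1 q6 -0.0 t 13.65 F [ 1.3  0.1 -0.2] op 0.0589 [0.497  0.1797 0.2056]
```

```bash
python3 -m jog '[[-20,0,-2,0,0,0,80],[-20,0,-2,0,0,0,80],[-20,0,-2,0,0,0,80],[-20,0,-2,0,0,0,80],[-20,0,-2,0,0,0,80],[-20,0,-2,0,0,0,80],[-20,0,-2,0,0,0,80],[-20,0,-2,0,0,0,80]]' 60
python3 - <<'E'
from h import *
A=get_image("scene")[:,:,::-1];b=get_image("top")[:,:,::-1]
f=lambda i:cv2.resize(i,(400,280),interpolation=cv2.INTER_CUBIC)
cv2.imwrite("pics/s5.png",np.hstack([f(A[120:190,350:450]),f(b[190:260,160:260])]))
E
```

```text
t: 14.32
tool_pos: [0.5389, -0.0155, 0.2258]
tool_rot: [1.974, 2.442, 0.003]
contact_force: [0.1, 0.1, 0.6]
opening: 0.0584
```

View pics/s5.png

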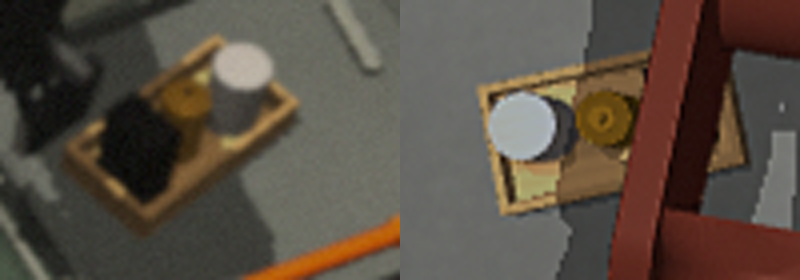

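All three stand upright in the box: alu at left crop (243,90), bob at (187,120) and magnet at (140,145). The gripper is clear, so I'll hand in.

```bash
python3 -c "
from station import *
o=get_obs();print(o['t'],abs(o['dq']).max(),o['contact_force']);print(finish_job())"
```

```text
14.4167 0.0073060554302057015 [-0.31608873 -0.40043002  0.54773841]
the job is handed in; nothing more can be done
None
```

The block magnet and the larger brass bob now stand upright on the floor of the kit box, in a row beside the aluminium cylinder, and the job is handed in at 14.4 s. `finish_job()` gives no verdict, so success rests on the checks below.

- **Last check:** the final pictures show all three pieces upright in the box. The arm was clear and nearly still, with contact force under 1 N. In the top view the arm hid most of the magnet, so its upright stance there rests on the scene view and the picture taken just after placing it.
- **Magnet:** it was set down about 4° off square to the box, well inside the limits.
- **Bob:** just before lowering, a partly hidden camera measurement put it about 3 to 10 mm nearer the magnet than the arm reading. I moved it a few millimetres towards the cylinder, and it went in without touching either neighbour.
- **One slip:** I typed a wrong sideways shift (8.5 cm instead of -0.4 cm) on the way to the bob. It was in free air, touched nothing, and I corrected it in the next move.

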